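# Third hand for the breakfast-rack guard rail

## Robot

A 7-joint arm with a two-finger parallel gripper is mounted at the origin on the work surface. World frame = base frame: x ahead of the robot, y to its left, z up, the work surface at z = 0. Lengths are in m, angles in degrees, forces in N, time in s.
With the tool pointing down it reaches from about 0.425 to 0.875 m from the base axis. Payload 4.7 kg.
Tool frame: the origin (TCP) lies at the very end of the fingers, on their centre line; the grasp point (between the pads) lies 19 mm behind it; z points along the fingers, y is the line along which they close (so a half turn about z gives the same grasp; the last joint's range is limited). The gripper opens to 87 mm and grips with 3 to 60 N. Pads are 19 mm wide; open, the fingers measure 117 mm over their backs; the gripper's body (75 mm by 190 mm) begins 51 mm behind the grasp point.
Start: joints at [-62.733, 18.392, -4.016, 83.108, 1.295, 78.541, -3.26], TCP at [0.29, 0.582, 0.223] pointing down, gripper open.
Joint ranges: [-163.93, 163.93], [-17.29, 119.83], [-79.2, 71.16], [3.27, 140.29], [-89.18, 269.18], [5.43, 117.66], [-154.24, 154.24]. Speed limits (degrees/s): [147.25, 147.25, 180, 180, 180, 180, 180].

## Interface

Orientations are given as [roll, pitch, yaw] about the fixed x, y, z axes, in that order (R = Rz(yaw) Ry(pitch) Rx(roll)).
In Python, from cell import get_obs, read_camera, sign_off, silhouettes gives the robot as it stands.
- The arm moves only by the tool play_rows, never from a script. Its argument "steps" is a list that holds one entry, the list of rows, each a list of 7 numbers: the shift along the tool's x, y, z in m, then the turn, a rotation vector about the tool's x, y, z in rad, then the finger opening in m, from 0 to 0.087. A call has 1 to 12 rows; each row shifts and turns the commanded pose from where the row before left it, along the tool's axes as they then stand; what a row does not reach is not made up. A row lasts 1/10 s, in which the tool goes at most 50 mm and 8.59 degrees, less where a joint would pass 70% of its speed; a pose out of reach is approached as far as the arm can. A call is refused whole if a number of a shift passes 0.05 or a number of a turn 0.15, either way. A call with a gripper value outside its range is refused whole. The fingers move at their own pace and stop on an object; "force" is the grip in N (left out, the last holds). Time passes only in rows, so rows that do not move let the fingers close. It gives the time, the measured TCP pose, the force, the opening and the grip force at its end, in the units of the state.
- get_obs(): the state, without advancing time (a new reading comes with each control period).
- read_camera(name): name is "scene" or "top" or "wrist"; returns a dict with "frame" (420x560x3 uint8, red, green, blue), "intrinsics" (3x3 intrinsics, pixels), "view" (4x4, takes a point from world to camera coordinates). Camera axes: x right, y up, looking along -z (the intrinsics and any distortion apply to the point x, -y, -z); pixel columns grow to the right and rows downward; lengths in m; the calibration is good to about 2 mm. A picture is of the moment at which its call begins. There is no depth.
- sign_off(): hands the job in; it is judged then, once.
Trained networks look in the newest picture that a camera, given by its name, has taken for a name from the list of things; names that differ only in an ending like _2 or _b are one class to them, and where a whole thing is asked for, a point or a joint stands for the part that bears it (a point fixed in the world has none). Each returns a list of dicts, best first, with "p" (0 to 1); they miss things now and then, are a little off and sometimes report something else, mostly with a low value. They report only what shows in the picture. A call takes as long as a camera call. They do not tell look-alikes from the thing itself.
- silhouettes(camera, name): "pixels" (420x560 bool, what is visible of it) and "extent" ([left, top, right, bottom] in pixels, round what is visible of it).
The state is a dict: "time_s": time; "qpos": joint angles; "joint_velocities": joint speeds; "effort": joint torques, N m; "tool_pos": TCP position; "tool_rot": TCP orientation; "force": force on the tool from outside, world axes, zero at the start; "wrist_torque": the same for the moment, N m; "grip_width": finger opening in m; "grasp_force": force on a finger pad.
Only numpy, scipy, OpenCV 4.12 (cv2) and the standard library are available. Lean on these libraries where they do the work, as an engineer would, in place of code of your own. Each camera call takes 0.05 s, during which the arm holds its last target. There are 200 camera calls.

## Task

The front guard rail has come off the breakfast rack and the soy-milk carton has tipped over in its lane: stand the carton upright again in the lane between the two jars and let go of it. Then set the loose rail on its edge across the front of the rack, down on the flap with its two ends flush with the rack's sides, and push near its middle so that it bears squarely on both rubber pads with a gentle steady 10 newtons or so (never above 20) for at least two seconds. Finish while still pressing like that, so that I can drive the screws in at the two ends, and leave the jars and the other things on the flap where they are.

Things in the scene. Friction and masses are not known exactly. Their poses are not given: they have to be found in the camera images.
- rack: Pale wood rack fixed on the flap. Origin: on the flap, centre of the lane; x runs from the open front (robot side) to the back, y along the lane, z up. Lane, floored by the flap: 352 mm long (y), 150 mm deep (x -75 to +75). Back rail 45 mm high, 14 thick. End cheeks 24 mm thick, 56 high, outer sides at y = +-200 mm; a soft rubber pad on each cheek's front end (x = -75 mm).
- pad_left: Dark rubber pad on the +y cheek's front end, 22 mm wide, 48 mm high (6 to 54 mm above the flap), 12 mm thick; its free front face lies at rack x = -87 mm. Origin: centre of its back face, rack (-75, 188, 30) mm when free. Springy: gives 1 mm per 1.5 N along rack +x, up to 7 mm (about 3.3 mm each when the rail is pushed with 10 N in all).
- pad_right: The same pad on the -y cheek, origin at rack (-75, -188, 30) mm when free.
- rail: Loose guard rail, brown wood, 400 mm long (own y), 18 mm thick (own x), 55 mm high (own z), about 0.28 kg, a brass screw cup near each end; faces and ends are alike. Origin: centre of its underside. It starts standing on its edge in front of the rack, roughly parallel to it. Seated, its centre is at about rack x = -93 mm, y = 0.
- carton: Yellow soy-milk brick carton with a white band, 40 mm (own x) by 63 mm (own y) by 105 mm tall (own z), about 0.26 kg, rigid. Origin: centre of its base; own z points to its top. It starts tipped over along the lane, lying on a 40 mm wide side (63 mm high, 40 mm across the lane), top towards the rack's +y, midway between the jars.
- jar_honey: Squat amber glass jar with a brass lid, 52 mm across, 52 mm high, standing at one end of the lane. Origin: centre of its base.
- jar_jam: The same jar in red with a white lid, at the other end of the lane.
- bowl: White plastic cereal bowl, 140 mm across, 58 mm high, right of the rack. Origin: centre of its base. Leave alone.
- spoon: Steel spoon, 170 mm long, lying on the flap at the right. Leave alone.
- pitcher: Glass juice pitcher, 190 mm high, 104 mm across plus a handle, left of the rack. Origin: centre of its base. Leave alone.
- egg_cup: White porcelain egg cup holding the brass screws, 48 mm across, 62 mm high, left of the rack. Origin: centre of its base. Leave alone.
- screwdriver: Screwdriver with an orange handle lying on the flap at the left. Leave alone.
Mind the look-alikes: they are no part of the job. Leave any brown, pink or turquoise look-alike of the jar_honey alone.

How it is judged (in metres and radians):
On the way, in this order (a step that is already met when the one before it is completed fails the run):
1. the carton stands upright in the lane between the jars, let go (angle between carton's own z axis and vertical below 0.06 rad and z of carton in the frame of rack between -0.004 and 0.004 m and x of carton in the frame of rack between -0.058 and 0.058 m and y of carton in the frame of rack between -0.1 and 0.1 m and contact force between the fingers and carton below 0.1 N), for 0.3 s.
2. the rail is pressed on both pads with 6 to 15 N in all, kept up for 1.5 s (contact force between rail and rack between 6 and 15 N and contact force between rail and pad_left above 1 N and contact force between rail and pad_right above 1 N), for 1.5 s.
At the end, for the whole second after the job is handed in: Still pressing within 100 mm of the rail's middle: 6-15 N in all, over 1 N on each pad; rail parallel (0.03 rad), ends flush (6 mm), on the flap (5 mm), upright, still. Carton upright (0.06 rad), untouched, within 58 mm across and 100 mm along of the lane's centre. Jars standing (all of step 2 and contact force between the fingers and rail above 4 N and y of the grasp point in the frame of rail between -0.1 and 0.1 m and y of rail in the frame of rack between -0.006 and 0.006 m and z of rail in the frame of rack below 0.005 m and angle between rail's own z axis and vertical below 0.07 rad and angle between the y axis of rail and the y axis of rack, either way round below 0.03 rad and linear speed of each of rail, carton below 0.02 m/s and angle between each of carton, jar_honey, jar_jam's own z axis and vertical below 0.06 rad and z of carton in the frame of rack below 0.004 m and x of carton in the frame of rack between -0.058 and 0.058 m and y of carton in the frame of rack between -0.1 and 0.1 m and contact force between each of the arm, the fingers and carton below 0.1 N); the arm keeps its last pose, push and grip.
It fails at once if the rail is pushed against the rack with more than 22 N (contact force between rail and rack above 22 N).
It fails at once if a jar is shifted by more than 25 mm or tipped (distance of any of jar_honey, jar_jam from where it was at the start of the episode above 0.025 m or angle between any of jar_honey, jar_jam's own z axis and vertical above 0.35 rad).
It fails at once if another breakfast thing or the screwdriver is shifted by more than 25 mm (distance of any of bowl, spoon, pitcher, egg_cup, screwdriver from where it was at the start of the episode above 0.025 m).
It also fails if it takes over 58 s, if anything falls off the work surface, if the arm or the gripper's body presses on something with over 40 N, if the wrist force passes 120 N, or if a joint passes its speed limit or range.

## Working session

There is one attempt and no reset: what is moved stays moved. The work goes in short steps, Python scripts to look and compute and a tool call to move; the robot and the scene stay as the last step left them, time stands still between calls to the robot, and variables do not carry over. Pictures are saved under pics/ and viewed, at most 10 in all, crops included, and the job is handed in when it is done.

Besides the shell and the picture viewer there is one more tool, called after "Request:" as a command line: name --argument value ..., lists and objects as JSON in quotes. play_rows: Moves the arm, as the interface text tells. Its arguments: {"type":"object","properties":{"steps":{"type":"array","items":{"type":"array","items":{"type":"array","items":{"type":"number"}}}},"force":{"type":"number"}},"required":["steps"]}

```bash
mkdir -p pics; ls
python3 - <<'E'
from cell import *
import cv2,numpy as np
print(get_obs())
for c in ["scene","top"]:
    r=read_camera(c); cv2.imwrite(f"pics/{c}0.png",r["frame"][:,:,::-1]); print(c,r["intrinsics"],r["view"], [k for k in r])
    for n in ["rack","pad_left","pad_right","rail","carton","jar_honey","jar_jam"]:
        for s in silhouettes(c,n)[:3]: print(n,round(s["p"],2),s["extent"],s["pixels"].sum())
E
```

```text
pics
{'time_s': 0.0, 'qpos': array([-62.73392623,  18.4366089 ,  -4.01424607,  83.17441964,
         1.29641319,  78.5431707 ,  -3.26063493]), 'joint_velocities': array([ 0.02032296, -0.02148116, -0.05429763,  0.00262732, -0.05301554,
        0.11546817,  0.0092819 ]), 'effort': array([-1.49825128e-04, -4.91297185e+01, -4.03919024e-01, -3.12520730e+01,
       -6.38848683e-02,  4.39469505e-02,  1.77060856e-04]), 'tool_pos': array([0.28941992, 0.58138056, 0.22149338]), 'tool_rot': array([-1.79891120e+02,  7.69817032e-03,  1.53542100e+02]), 'force': array([-0.4442305 ,  0.00358431, -0.03961693]), 'wrist_torque': array([0.03018025, 0.04107481, 0.00731168]), 'grasp_force': 0.0, 'grip_width': 0.08721200953431361}
scene [[546.9467901    0.         272.26864116]
 [  0.         546.9467901  205.34250497]
 [  0.           0.           1.        ]] [[ 0.70728757  0.70667405  0.01887015 -0.43453055]
 [-0.5344824   0.51709464  0.66853699  0.25471908]
 [ 0.46268009 -0.48293366  0.74343945 -2.06740672]
 [ 0.          0.          0.          1.        ]] ['frame', 'intrinsics', 'view']
rack 0.83 [22
[... 642 characters left out ...]
2 -9.99572670e-01  1.80062861e-02 -6.14978672e-04]
 [ 9.97775180e-01 -2.18511593e-02  6.29858528e-02 -5.91499251e-01]
 [-6.25654788e-02  1.94166128e-02  9.97851971e-01 -1.19705900e+00]
 [ 0.00000000e+00  0.00000000e+00  0.00000000e+00  1.00000000e+00]] ['frame', 'intrinsics', 'view']
rack 0.66 [217.6, 137.4, 374.3, 224.3] 2336
pad_left 0.55 [228.9, 219.8, 240.4, 224.9] 38
pad_right 0.55 [361.1, 193.3, 373.2, 203.6] 34
rail 0.61 [233.0, 231.9, 381.7, 252.7] 1042
carton 0.92 [274.0, 168.1, 313.1, 190.2] 679
jar_honey 0.83 [339.1, 165.0, 356.4, 187.6] 316
jar_honey 0.69 [379.6, 259.4, 403.9, 276.7] 349
jar_honey 0.58 [353.7, 269.7, 375.0, 290.6] 303
jar_jam 0.79 [233.7, 182.2, 255.5, 205.8] 299
```

Run:
```python
import cv2
t=cv2.imread("pics/top0.png")
cv2.imwrite("pics/top0c.png",cv2.resize(t[115:315,150:416],None,fx=3,fy=3,interpolation=cv2.INTER_CUBIC))
```

```text
(no output)
```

View pics/top0c.png

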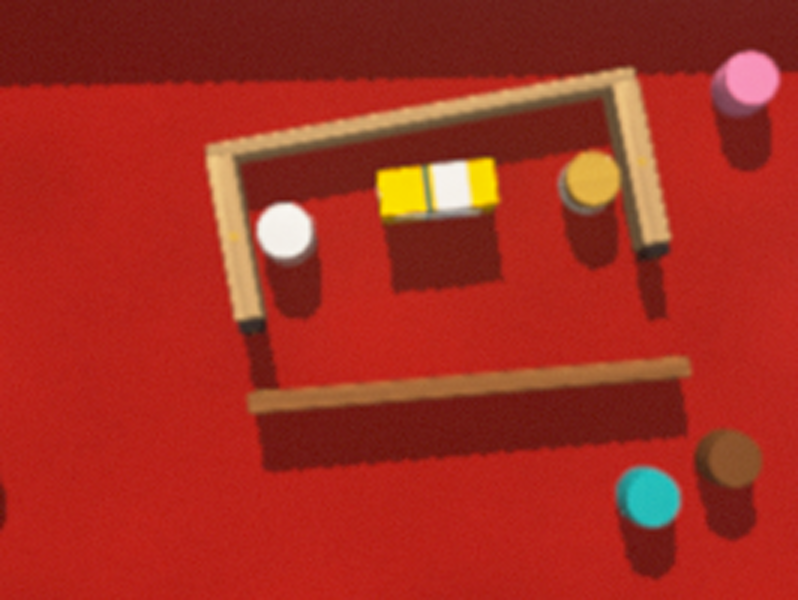

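View pics/scene0.png

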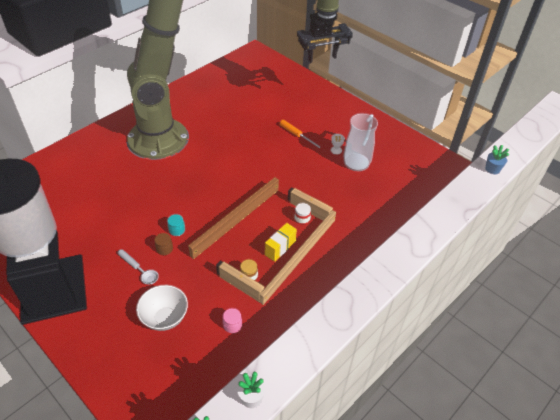

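The pictures show these candidates and targets:

- **Honey jar:** the brass-lidded jar inside the lane, top image (348,176). Its look-alikes are outside the rack: pink (398,142), brown (392,268) and turquoise (366,281). I leave all of these alone.
- **Jam jar:** white lid at (245,193).
- **Carton:** yellow, at (295,178), the only one.
- **Rail:** the loose brown bar at (305,243). The rack's pale rails are the only other candidates.

Next I fit the poses.

```bash
cat > fit.py <<'E'
from cell import *
import cv2,numpy as np
from scipy.optimize import minimize
def box(x0,x1,y0,y1,z0,z1): return np.array([[x,y,z] for x in(x0,x1) for y in(y0,y1) for z in(z0,z1)])/1000.
M={"rack":[box(75,89,-200,200,0,45),box(-75,89,176,200,0,56),box(-75,89,-200,-176,0,56)],
 "rail":[box(-9,9,-200,200,0,55)],
 "carton":[box(-20,20,-52.5,52.5,0,63)],
 "stand":[box(-20,20,-31.5,31.5,0,105)]}
a=np.linspace(0,2*np.pi,24)
def cyl(r,h): return [np.array([[r*np.cos(t),r*np.sin(t),z] for t in a for z in(0,h)])/1000.]
M["jar_honey"]=M["jar_jam"]=cyl(26,52); M["pitcher"]=cyl(52,190); M["egg_cup"]=cyl(24,62)
def world(P,p):
    c,s=np.cos(p[2]),np.sin(p[2]); return P@np.array([[c,-s,0],[s,c,0],[0,0,1]]).T+[p[0],p[1],0]
def proj(r,P):
    q=(r["view"]@np.c_[P,np.ones(len(P))].T)[:3].T*[1,-1,-1]; q=q@r["intrinsics"].T; return q[:,:2]/q[:,2:]
def unproj(r,uv,z):
    V=np.linalg.inv(r["view"]); d=V[:3,:3]@(np.linalg.inv(r["intrinsics"])@[uv[0],uv[1],1]*[1,-1,-1]); o=V[:3,3]
    return o+d*(z-o[2])/d[2]
U=4
def render(r,name,p):
    m=np.zeros((420*U,560*U),np.uint8)
    for b in M[name]:
        h=cv2.convexHull(((proj(r,world(b,p))+.5)*U-.5).astype(np.float32))
        cv2.fillConvexPoly(m,np.round(h*16).astype(np.int32),1,shift=4)
    return cv2.resize(m.astype(np.float32),(560,420),interpolation=cv2.INTER_AREA)
def fit(views,name,p0):   # views: list of (cam, mask)
    def cost(p):
        t=0
        for r,m in views:
            g=render(r,name,p); t+=1-np.minimum(g,m).sum()/np.maximum(g,m).sum()
        return t/len(views)
    best=None; p=np.array(p0,float)
    for s in(.02,.006,.002):
        S=np.vstack([p,p+[s,0,0],p+[0,s,0],p+[0,0,s*5]])
        b=minimize(cost,p,method="Nelder-Mead",options=dict(initial_simplex=S,xatol=1e-5,fatol=1e-5)); p=b.x
    return p,b.fun
E
cat > m1.py <<'E'
from fit import *
R={c:read_camera(c) for c in("top","scene")}
def sil(c,n,i=0): return silhouettes(c,n)[i]["pixels"].astype(np.float32)
out={}
p0={"rack":(.67,0,.18),"rail":(.5,-.05,.08),"carton":(.66,0,.1)}
for n in p0:
    for cs in(("top",),("top","scene")):
        print(n,cs,*fit([(R[c],sil(c,n)) for c in cs],n,p0[n]))
for n in("jar_honey","jar_jam"):
    s=silhouettes("top",n)[0]["extent"]; p=unproj(R["top"],((s[0]+s[2])/2,(s[1]+s[3])/2),.03); print(n,p)
for n in("pitcher","egg_cup","bowl","spoon","screwdriver"):
    for c in R:
        for s in silhouettes(c,n)[:1]:
            e=s["extent"]; print(n,c,s["p"],e,unproj(R[c],((e[0]+e[2])/2,(e[1]+e[3])/2),.095 if n=="pitcher" else .03))
E
python3 m1.py
```

```text
rack ('top',) [ 0.67554023 -0.04180868  0.1643556 ] 0.10438030958175659
rack ('top', 'scene') [ 0.67651679 -0.04158495  0.16815372] 0.1485297679901123
rail ('top',) [ 0.50758934 -0.06685968  0.05862128] 0.13054907321929932
rail ('top', 'scene') [ 0.50804753 -0.06431703  0.05998493] 0.12881377339363098
carton ('top',) [ 0.68561166 -0.04071232  0.09632934] 0.05131411552429199
carton ('top', 'scene') [ 0.68677608 -0.04031697  0.09247609] 0.08769896626472473
jar_honey [ 0.78002797 -0.33573811  0.03      ]
jar_jam [ 0.44051912 -0.39777118  0.03      ]
pitcher top 0.69 [67.1, 192.8, 140.5, 233.3] [0.59622693 0.45954354 0.095     ]
pitcher scene 0.87 [342.4, 111.2, 375.5, 173.0] [0.60410077 0.44057432 0.095     ]
egg_cup top 0.52 [113.0, 236.2, 135.4, 254.2] [0.5116185  0.42968803 0.03      ]
egg_cup scene 0.6 [240.5, 260.7, 256.0, 277.9] [ 0.69484315 -0.18296973  0.03      ]
bowl top 0.83 [420.5, 169.3, 473.5, 219.9] [ 0.63161353 -0.46447706  0.03      ]
bowl scene 0.62 [136.2, 287.9, 189.9, 333.7] [ 0.63116192 -0.45139125  0.03      ]
spoon top 0.74 [414.9, 234.5, 436.7, 295.2] [ 0.43835286 -0.39656635  0.03      ]
spoon scene 0.76 [119.5, 249.0, 160.5, 283.8] [ 0.4615166  -0.40729308  0.03      ]
screwdriver top 0.67 [137.0, 263.2, 145.0, 339.7] [0.35839609 0.3844112  0.03      ]
screwdriver scene 0.47 [280.0, 124.0, 304.3, 135.1] [0.34283683 0.37737024 0.03      ]
```

```bash
cat > go.py <<'E'
import sys,numpy as np
from cell import get_obs
from scipy.spatial.transform import Rotation as R
def delta(pos,yaw,tilt):
    o=get_obs(); A=R.from_euler("xyz",o["tool_rot"],degrees=True)
    B=R.from_euler("xyz",[180,0,yaw],degrees=True)*R.from_euler("y",tilt,degrees=True)
    d=np.array(pos)-o["tool_pos"]
    print("t",o["time_s"],"pos",o["tool_pos"].round(4),"rot",o["tool_rot"].round(2),"F",o["force"].round(2),"w",round(o["grip_width"],4),round(o["grasp_force"],2))
    print("shift now-axes",A.inv().apply(d).round(4)," in target axes",B.inv().apply(d).round(4)," rotvec",(A.inv()*B).as_rotvec().round(4), "q",o["qpos"].round(1))
v=[float(x) for x in sys.argv[1:]]
delta(v[:3],v[3],v[4])
E
python3 go.py .68 .03 .22 95.4 0
```

```text
t 1.95 pos [0.2896 0.5819 0.2226] rot [179.99   0.   153.54] F [ 0.44 -0.77 -0.2 ] w 0.0868 0.0
shift now-axes [-0.5954 -0.3202  0.0026]  in target axes [-0.5862  0.3367  0.0026]  rotvec [ 1.0000e-04 -0.0000e+00  1.0148e+00] q [-62.7  18.4  -4.   83.1   1.3  78.5  -3.3]
```

Request:
play_rows --steps '[[[-0.042, -0.0225, 0, 0, 0, 0, 0.06], [-0.042, -0.0225, 0, 0, 0, 0, 0.06], [-0.042, -0.0225, 0, 0, 0, 0, 0.06], [-0.042, -0.0225, 0, 0, 0, 0, 0.06], [-0.042, -0.0225, 0, 0, 0, 0, 0.06], [-0.042, -0.0225, 0, 0, 0, 0, 0.06], [-0.042, -0.0225, 0, 0, 0, 0, 0.06], [-0.042, -0.0225, 0, 0, 0, 0, 0.06], [-0.042, -0.0225, 0, 0, 0, 0, 0.06], [-0.042, -0.0225, 0, 0, 0, 0, 0.06], [-0.042, -0.0225, 0, 0, 0, 0, 0.06], [-0.042, -0.0225, 0, 0, 0, 0, 0.06]]]'

```text
time_s: 3.15
tool_pos: [0.6215, 0.1141, 0.2229]
tool_rot: [180.0, 0.0, 153.6]
force: [0.7, 0.6, 0.0]
grip_width: 0.0601
grasp_force: 0.0
```

Request:
play_rows --steps '[[[-0.042, -0.0225, 0, 0, 0, 0, 0.06], [-0.042, -0.0225, 0, 0, 0, 0, 0.06], [0, 0, 0, 0, 0, 0.145, 0.06], [0, 0, 0, 0, 0, 0.145, 0.06], [0, 0, 0, 0, 0, 0.145, 0.06], [0, 0, 0, 0, 0, 0.145, 0.06], [0, 0, 0, 0, 0, 0.145, 0.06], [0, 0, 0, 0, 0, 0.145, 0.06], [0, 0, 0, 0, 0, 0.145, 0.06], [0, 0, 0, 0, 0, 0, 0.06]]]'

```text
time_s: 4.15
tool_pos: [0.6757, 0.0381, 0.2225]
tool_rot: [180.0, 0.0, 95.4]
force: [-0.0, 0.2, 0.5]
grip_width: 0.0598
grasp_force: 0.0
```

```bash
python3 go.py .68 .03 .22 95.4 0
python3 - <<'E'
from fit import *
r=read_camera("wrist"); cv2.imwrite("pics/w1.png",r["frame"][:,:,::-1])
for n,p0 in(("carton",(.686,-.04,.095)),("rack",(.676,-.0417,.166)),("rail",(.508,-.065,.06))):
    for s in silhouettes("wrist",n)[:1]: print(n,s["p"],s["extent"])
    if n=="carton" and s: print(fit([(r,s["pixels"].astype(np.float32))],n,p0))
print(proj(r,world(M["carton"][0],(.686,-.04,.095))).round(0))
E
```

```text
t 4.15 pos [0.6757 0.0381 0.2225] rot [1.800e+02 1.000e-02 9.538e+01] F [-0.01  0.21  0.53] w 0.0598 0.0
shift now-axes [-0.0085  0.0035  0.0025]  in target axes [-0.0085  0.0035  0.0025]  rotvec [ 0.      0.0001 -0.0004] q [-25.9  23.   27.8  79.8 -10.6  79.8   7.3]
carton 0.87 [272.8, 204.4, 316.1, 287.2]
(array([ 0.68872025, -0.04074467,  0.09341302]), np.float64(0.23021429777145386))
rack 0.77 [176.0, 59.7, 362.2, 346.7]
rail 0.97 [97.8, 71.0, 157.9, 258.3]
[[274. 279.]
 [272. 307.]
 [273. 201.]
 [271. 217.]
 [305. 279.]
 [308. 307.]
 [307. 201.]
 [310. 217.]]
```

View pics/w1.png

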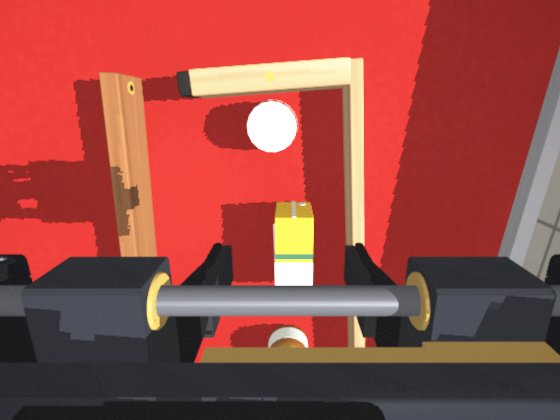

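Request:
play_rows --steps '[[[-0.008, 0.006, 0.0, 0, -0.1222, 0, 0.06], [0, 0, 0, 0, -0.1222, 0, 0.06], [0, 0, 0, 0, -0.1222, 0, 0.06], [0, 0, 0, 0, -0.1222, 0, 0.06], [0, 0, 0, 0, -0.1222, 0, 0.06], [0, 0, 0, 0, 0, 0, 0.06]]]'

```text
time_s: 4.95
tool_pos: [0.6813, 0.0376, 0.2185]
tool_rot: [-179.5, 35.0, 96.3]
force: [-0.4, 2.0, -0.3]
grip_width: 0.0598
grasp_force: 0.0
```

```bash
python3 go.py .6875 -.039 .0245 95.4 -35
```

```text
t 4.95 pos [0.6813 0.0376 0.2185] rot [-179.54   34.96   96.26] F [-0.36  1.99 -0.32] w 0.0598 0.0
shift now-axes [ 0.0482 -0.0006  0.203 ]  in target axes [ 0.0483 -0.0011  0.203 ]  rotvec [ 0.0006 -0.0007  0.0123] q [-45.6  29.9  32.8  80.3  18.9  81.  -13.5]
```

Request:
play_rows --steps '[[[0.024, 0, 0.04, 0, 0, 0.012, 0.06], [0.024, 0, 0.04, 0, 0, 0, 0.06], [0, 0, 0.04, 0, 0, 0, 0.06], [0, 0, 0.03, 0, 0, 0, 0.06], [0, 0, 0, 0, 0, 0, 0.06], [0, 0, 0, 0, 0, 0, 0.06]]]'

```text
time_s: 5.55
tool_pos: [0.6875, -0.0173, 0.0734]
tool_rot: [179.5, 34.9, 94.4]
force: [0.6, -0.0, 1.3]
grip_width: 0.0599
grasp_force: 0.0
```

```bash
python3 go.py .6875 -.039 .0245 95.4 -35
```

```text
t 5.55 pos [ 0.6875 -0.0173  0.0734] rot [179.45  34.93  94.38] F [ 0.64 -0.01  1.3 ] w 0.0599 0.0
shift now-axes [ 0.0102 -0.0022  0.0525]  in target axes [ 0.0103 -0.0021  0.0524]  rotvec [-0.0006 -0.0011 -0.0146] q [-41.5  36.7  32.2  89.1  17.6  65.3 -17.6]
```

Request:
play_rows --steps '[[[0.01, -0.001, 0.012, 0, 0, -0.008, 0.06], [0, 0, 0.02, 0, 0, 0, 0.06], [0, 0, 0.019, 0, 0, 0, 0.06], [0, 0, 0, 0, 0, 0, 0.06]]]'

```text
time_s: 5.95
tool_pos: [0.6871, -0.0375, 0.0233]
tool_rot: [-180.0, 35.0, 95.2]
force: [-0.1, -0.5, -0.7]
grip_width: 0.0599
grasp_force: 0.0
```

```bash
python3 go.py .6875 -.039 .0245 95.4 -35
```

```text
t 5.95 pos [ 0.6871 -0.0375  0.0233] rot [-179.99   35.01   95.16] F [-0.07 -0.46 -0.74] w 0.0599 0.0
shift now-axes [-0.002   0.0003 -0.0001]  in target axes [-0.002   0.0003 -0.0001]  rotvec [-0.0025  0.0001 -0.0034] q [-39.8  39.8  31.6  91.1  17.3  60.2 -17.8]
```

Good. Close on it at 20 N, then lift.

Request:
play_rows --steps '[[[0, 0, 0, 0, 0, 0, 0.03], [0, 0, 0, 0, 0, 0, 0.03], [0, 0, 0, 0, 0, 0, 0.03], [0, 0, 0, 0, 0, 0, 0.03], [0, 0, 0, 0, 0, 0, 0.03]]]' --force 25

```text
time_s: 6.45
tool_pos: [0.6889, -0.0358, 0.0256]
tool_rot: [179.7, 35.0, 95.1]
force: [-0.6, 2.6, 5.0]
grip_width: 0.0396
grasp_force: 25.0
```

Request:
play_rows --steps '[[[0.0115, 0, -0.0164, 0, 0, 0, 0.03], [0.0115, 0, -0.0164, 0, 0, 0, 0.03], [0.0115, 0, -0.0164, 0, 0, 0, 0.03], [0.0115, 0, -0.0164, 0, 0, 0, 0.03], [0.0115, 0, -0.0164, 0, 0, 0, 0.03], [0.0115, 0, -0.0164, 0, 0, 0, 0.03], [0, 0, 0, 0, 0, 0, 0.03]]]'

```text
time_s: 7.15
tool_pos: [0.6803, 0.0682, 0.071]
tool_rot: [179.6, 35.8, 94.8]
force: [3.9, -14.6, 1.1]
grip_width: 0.0402
grasp_force: 24.9
```

```bash
python3 go.py .6865 -.028 .14 95.4 55
```

```text
t 7.15 pos [0.6803 0.0682 0.071 ] rot [179.63  35.82  94.84] F [  3.94 -14.61   1.13] w 0.0402 24.93
shift now-axes [-0.1185 -0.002   0.0005]  in target axes [ 0.0012 -0.0029 -0.1185]  rotvec [ 0.0069  1.5851 -0.0055] q [-46.6  39.2  30.6  85.4  16.7  70.4 -22.5]
```

My lift sign was wrong: the carton slid towards the jam jar. I'll back off straight away, then check the jar.

Request:
play_rows --steps '[[[-0.0164, 0, 0.0115, 0, 0, 0, 0.03], [-0.0164, 0, 0.0115, 0, 0, 0, 0.03], [-0.0164, 0, 0.0115, 0, 0, 0, 0.03], [-0.0164, 0, 0.0115, 0, 0, 0, 0.03]]]'

```text
time_s: 7.55
tool_pos: [0.6849, -0.0057, 0.0654]
tool_rot: [179.9, 35.0, 95.1]
force: [0.4, 0.4, -2.8]
grip_width: 0.0399
grasp_force: 24.8
```

```bash
python3 - <<'E'
from fit import *
p=cv2.imread("pics/top0.png")
r=read_camera("top");cv2.imwrite("pics/top1.png",r["frame"][:,:,::-1]); r2=read_camera("scene");cv2.imwrite("pics/scene1.png",r2["frame"][:,:,::-1])
q=cv2.imread("pics/top1.png")
a=np.vstack([cv2.resize(i[150:220,200:400],None,fx=4,fy=4,interpolation=cv2.INTER_CUBIC) for i in(p,q)])
cv2.imwrite("pics/cmp.png",a)
def lid(im): # white lid
    m=(im[150:225,225:262].min(2)>150).astype(np.uint8); n,l,s,c=cv2.connectedComponentsWithStats(m); i=1+s[1:,4].argmax(); return c[i]+[225,150],s[i]
for im in(p,q): c,s=lid(im); print(c,s,unproj(r,c,.052))
E
python3 go.py .6865 -.028 .14 95.4 -35
```

```text
[244.50775194 191.51162791] [ 11  33  18  18 258] [0.64961006 0.09745935 0.052     ]
[246.23076923 198.46153846] [18 48  7  2 13] [0.63056018 0.09311595 0.052     ]
t 7.65 pos [ 0.6843 -0.0106  0.0665] rot [179.87  35.17  94.75] F [-0.2  -0.99 -3.1 ] w 0.0397 24.84
shift now-axes [-0.0567  0.0009 -0.05  ]  in target axes [-0.0565  0.0005 -0.0501]  rotvec [-0.0043  0.003  -0.0093] q [-42.1  37.2  32.   89.2  17.6  65.4 -18.1]
```

View pics/cmp.png

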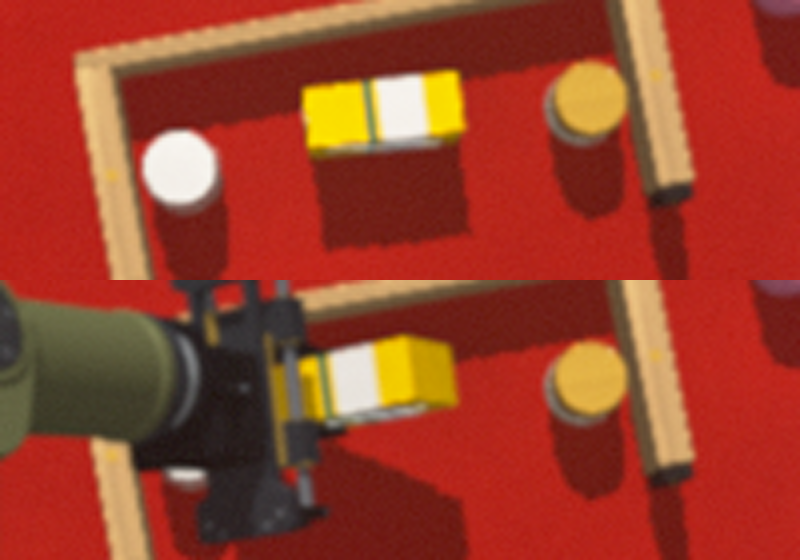

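The jam jar is largely hidden at crop (190,480) but seems to be standing. The carton is still gripped, perhaps pitched a little in the grip. Lifting straight up.

Request:
play_rows --steps '[[[-0.0172, 0, -0.0246, 0, 0, 0, 0.03], [-0.0172, 0, -0.0246, 0, 0, 0, 0.03], [-0.0172, 0, -0.0246, 0, 0, 0, 0.03], [-0.0172, 0, -0.0246, 0, 0, 0, 0.03], [0, 0, 0, 0, 0.14, 0, 0.03], [0, 0, 0, 0, 0.14, 0, 0.03], [0, 0, 0, 0, 0.14, 0, 0.03], [0, 0, 0, 0, 0.14, 0, 0.03], [0, 0, 0, 0, 0.14, 0, 0.03], [0, 0, 0, 0, 0.14, 0, 0.03], [0, 0, 0, 0, 0, 0, 0.03]]]'

```text
time_s: 8.75
tool_pos: [0.684, -0.0147, 0.1847]
tool_rot: [180.0, -12.9, 94.5]
force: [0.4, -2.1, -3.1]
grip_width: 0.0396
grasp_force: 24.9
```

```bash
python3 - <<'E'
from fit import *
p=cv2.imread("pics/scene0.png")
r=read_camera("top");cv2.imwrite("pics/top2.png",r["frame"][:,:,::-1]); r2=read_camera("scene");cv2.imwrite("pics/scene2.png",r2["frame"][:,:,::-1])
q=cv2.imread("pics/scene2.png");t=cv2.imread("pics/top2.png")
a=np.vstack([np.hstack([cv2.resize(i[150:310,180:350],(400,300),interpolation=cv2.INTER_CUBIC) for i in(p,q)]),
  cv2.resize(t[140:215,200:400],(800,300),interpolation=cv2.INTER_CUBIC)])
cv2.imwrite("pics/cmp2.png",a)
E
python3 go.py .6865 -.028 .14 95.4 55
```

```text
t 8.85 pos [ 0.6844 -0.007   0.185 ] rot [179.95 -12.98  95.  ] F [ 0.14  0.95 -1.81] w 0.0401 24.87
shift now-axes [-0.0307  0.0002  0.0392]  in target axes [-0.049   0.0001  0.0086]  rotvec [ 0.0048  0.7334 -0.0056] q [-12.1  26.5  24.2  80.  -23.5  80.   20.1]
```

View pics/cmp2.png

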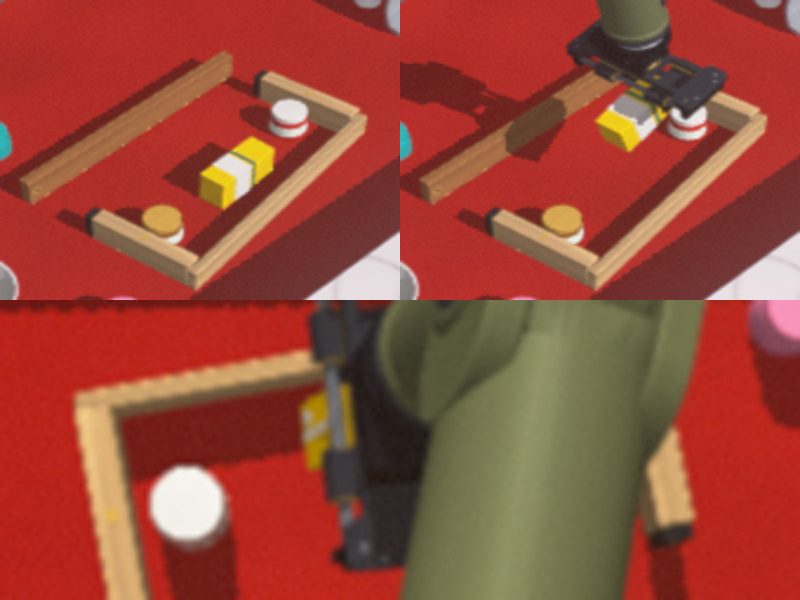

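The jam jar is still standing and its lid moved only about 2 px (roughly 5 mm). Continuing the turn.

Request:
play_rows --steps '[[[0, 0, 0, 0, 0.1222, 0, 0.03], [0, 0, 0, 0, 0.1222, 0, 0.03], [0, 0, 0, 0, 0.1222, 0, 0.03], [0, 0, 0, 0, 0.1222, 0, 0.03], [0, 0, 0, 0, 0.1222, 0, 0.03], [0, 0, 0, 0, 0.1222, 0, 0.03], [0, 0, 0, 0, 0, 0, 0.03], [0, 0, 0, 0, 0, 0, 0.03]]]'

```text
time_s: 9.65
tool_pos: [0.6848, -0.0027, 0.1846]
tool_rot: [180.0, -55.0, 95.4]
force: [0.9, 0.8, -1.9]
grip_width: 0.04
grasp_force: 24.9
```

```bash
python3 - <<'E'
from fit import *
f=[]
for c in("scene","top","wrist"):
    r=read_camera(c);cv2.imwrite(f"pics/{c}3.png",r["frame"][:,:,::-1]); f.append((r,silhouettes(c,"carton")))
    for s in f[-1][1][:2]: print(c,s["p"],s["extent"])
q=cv2.imread("pics/scene3.png");t=cv2.imread("pics/top3.png");w=cv2.imread("pics/wrist3.png")
cv2.imwrite("pics/cmp3.png",np.vstack([np.hstack([cv2.resize(q[170:260,230:350],(400,300),interpolation=cv2.INTER_CUBIC),cv2.resize(w,(400,300))]),
  cv2.resize(t[140:215,200:400],(800,300),interpolation=cv2.INTER_CUBIC)]))
E
python3 go.py .6865 -.028 .14 95.4 55
```

```text
scene 0.71 [269.8, 192.9, 301.0, 233.6]
top 0.66 [270.1, 156.5, 310.5, 185.2]
wrist 0.93 [234.3, 209.9, 338.4, 350.2]
wrist 0.65 [188.7, 201.3, 206.8, 239.2]
t 9.95 pos [ 0.6852 -0.0027  0.1874] rot [179.5  -55.03  95.75] F [-0.93 -0.09 -2.5 ] w 0.0397 24.87
shift now-axes [-0.0533 -0.0013  0.0065]  in target axes [-0.0533 -0.0011  0.0065]  rotvec [ 0.0037 -0.0006  0.0035] q [ 11.7  41.2  14.9  73.6 -55.3 100.1  38.5]
```

View pics/cmp3.png

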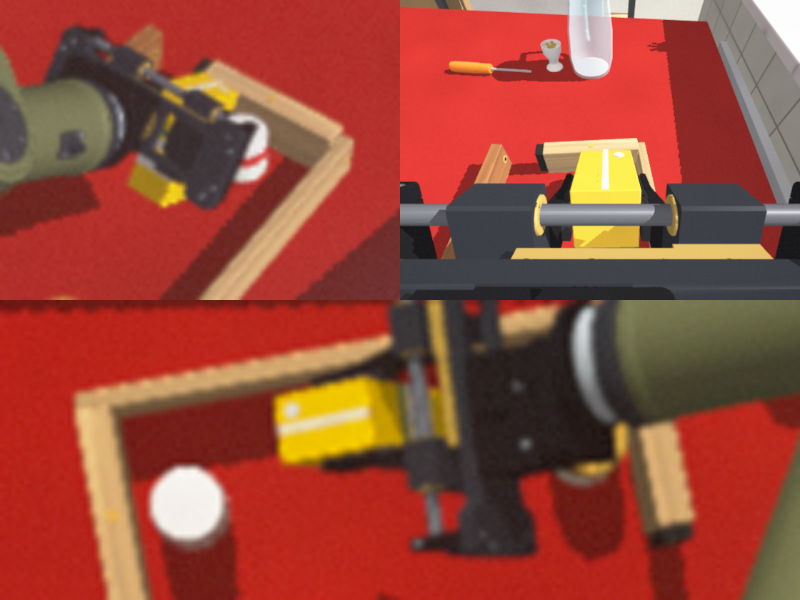

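Run:
```python
from fit import *
from scipy.optimize import least_squares
from scipy.spatial.transform import Rotation as R
w=read_camera("wrist"); t=read_camera("top")
obsw=np.array([[252,210],[332,210],[242,269],[336,269]])
obst=np.array([[276,398],[284,465],[373,378],[385,460]])/4.+[200,140-75]
# face corners (own): x=-+20, far=+rack y
F=np.array([[-20,31.5,105],[20,31.5,105],[-20,-31.5,105],[20,-31.5,105]])/1000-[0,0,.0525]
def pts(p,yaw): return (R.from_euler("z",yaw)*R.from_euler("x",p[3])).apply(F)+p[:3]
for yaw in(.06,.095,.13):
  def f(p):
    P=pts(p,yaw); return np.r_[(proj(w,P)-obsw).ravel(), (proj(t,P[[1,0,3,2]])-obst).ravel()]
  s=least_squares(f,[.685,0,.19,-.3]); print(yaw,s.x[:3],np.degrees(s.x[3]),s.cost,f(s.x).round(1))
```

```text
0.06 [ 0.68784113 -0.02571285  0.16351899] -29.537955393272977 79.18828157639955 [ 4.4 -1.  -6.1  1.  -3.7 -1.1  2.3  2.1 -0.7 -2.9 -1.4 -3.2 -1.9 -2.2
 -3.4 -5.7]
0.095 [ 0.68847939 -0.02567538  0.16352646] -29.547888992255558 83.7923936718263 [ 2.2 -0.1 -8.3  0.  -2.1  0.5  3.9  0.6 -1.  -2.4 -1.  -2.7 -2.2 -2.5
 -3.1 -6.1]
0.13 [ 0.6891067  -0.02548411  0.16333106] -29.54581468932482 110.67001217032751 [  0.1   0.9 -10.6  -0.9  -0.4   2.    5.4  -1.   -1.2  -1.9  -0.7  -2.3
  -2.6  -2.7  -2.9  -6.4]
```

The carton slipped about 30° in the grip, with its top leaning towards +y. I'll tilt the tool 20° further and let floor contact square up the rest.

Request:
play_rows --steps '[[[0, 0, 0, 0, 0.1164, 0, 0.03], [0, 0, 0, 0, 0.1164, 0, 0.03], [0, 0, 0, 0, 0.1164, 0, 0.03], [0, 0, 0, 0, 0, 0, 0.03], [0, 0, 0, 0, 0, 0, 0.03]]]'

```text
time_s: 10.55
tool_pos: [0.6849, -0.0046, 0.185]
tool_rot: [179.7, -75.0, 95.5]
force: [0.0, 0.8, -2.0]
grip_width: 0.0398
grasp_force: 24.9
```

```bash
python3 - <<'E'
from fit import *
for c in("top","wrist"):
    r=read_camera(c);cv2.imwrite(f"pics/{c}4.png",r["frame"][:,:,::-1])
    m=silhouettes(c,"carton")[0]; print(c,m["extent"])
t=cv2.imread("pics/top4.png");w=cv2.imread("pics/wrist4.png")
cv2.imwrite("pics/cmp4.png",np.hstack([cv2.resize(w[170:370,180:380],(400,400),interpolation=cv2.INTER_CUBIC),cv2.resize(t[130:230,230:330],(400,400),interpolation=cv2.INTER_CUBIC)]))
E
python3 go.py .6865 -.028 .14 95.4 75
```

```text
top [272.5, 161.4, 301.9, 183.1]
wrist [235.1, 210.2, 340.1, 349.3]
t 10.75 pos [ 0.6855 -0.0034  0.1882] rot [178.58 -74.98  96.66] F [-0.02  0.8  -2.6 ] w 0.0399 24.87
shift now-axes [-0.0529 -0.0016 -0.0112]  in target axes [-0.0529 -0.0013 -0.0112]  rotvec [0.0035 0.0002 0.0057] q [ 19.2  50.8   9.1  70.6 -66.  109.6  41.5]
```

View pics/cmp4.png

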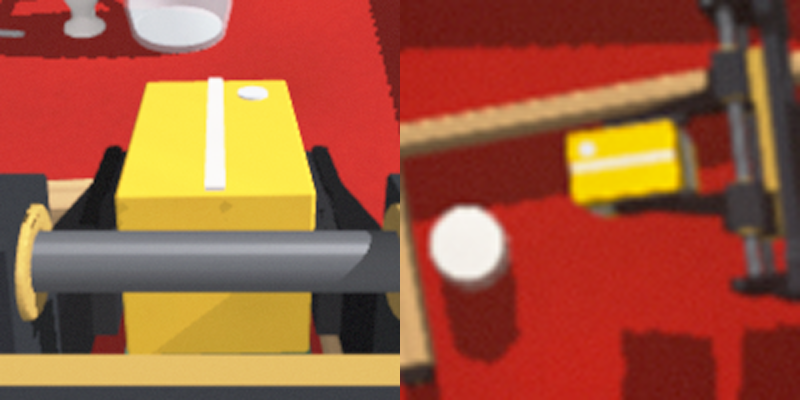

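Run:
```python
from fit import *
from scipy.optimize import least_squares
from scipy.spatial.transform import Rotation as R
w=read_camera("wrist"); t=read_camera("top")
obsw=np.array([[254,211],[323,210],[238.5,267.5],[337.5,266.5]])
obst=np.array([[567,135],[575,205],[676,120],[686,192]])/4.+[230,130]
F=np.array([[-20,31.5,105],[20,31.5,105],[-20,-31.5,105],[20,-31.5,105]])/1000
def pts(p): return (R.from_euler("z",p[4])*R.from_euler("x",p[3])).apply(F)+p[:3]
def f(p):
    P=pts(p); return np.r_[(proj(w,P)-obsw).ravel(), 2*(proj(t,P[[1,0,3,2]])-obst).ravel()]
s=least_squares(f,[.685,0,.12,-.3,.1]); print(s.x[:3],np.degrees(s.x[3:]),s.cost,f(s.x).round(1))
```

```text
[ 0.69708501 -0.1231705   0.16150761] [-28.54465326   7.50036236] 51103.39938730017 [ -32.1   19.8   14.7   18.8  -83.1   12.1   74.2    7.4 -145.2  -14.5
 -143.8  -15.4 -149.6  -19.5 -148.9  -20.5]
```

```bash
python3 - <<'E'
from fit import *
from scipy.optimize import least_squares
from scipy.spatial.transform import Rotation as R
w=read_camera("wrist"); t=read_camera("top")
obsw=np.array([[254,211],[323,210],[238.5,267.5],[337.5,266.5]])
obst=np.array([[167,135],[175,205],[276,120],[286,192]])/4.+[230,130]
F=np.array([[-20,31.5,105],[20,31.5,105],[-20,-31.5,105],[20,-31.5,105]])/1000
def pts(p): return (R.from_euler("z",p[4])*R.from_euler("x",p[3])).apply(F)+p[:3]
def f(p):
    P=pts(p); return np.r_[(proj(w,P)-obsw).ravel(), 2*(proj(t,P[[1,0,3,2]])-obst).ravel()]
s=least_squares(f,[.685,0,.12,-.3,.1]); print(s.x[:3],np.degrees(s.x[3:]),s.cost,f(s.x).round(1))
E
python3 go.py .6865 -.028 .14 95.4 75
```

```text
[ 0.68747138 -0.03261068  0.10848259] [-11.5606443    5.59409905] 97.7859615633744 [-3.4 -0.1 -1.7  1.  -4.3  0.1  0.1  1.2 -0.7 -4.3 -0.7 -6.1 -3.2 -4.9
 -4.  -7.3]
t 10.95 pos [ 0.6851 -0.0038  0.1868] rot [179.1  -75.06  96.11] F [ 0.23 -0.09 -2.93] w 0.04 24.87
shift now-axes [-0.0515 -0.001  -0.0113]  in target axes [-0.0515 -0.0008 -0.0113]  rotvec [ 0.0037 -0.0011  0.0032] q [ 19.2  50.9   9.1  70.6 -66.  109.6  41.5]
```

Request:
play_rows --steps '[[[-0.0193, 0, 0.0052, 0, 0, 0, 0.03], [-0.0193, 0, 0.0052, 0, 0, 0, 0.03], [-0.0193, 0, 0.0052, 0, 0, 0, 0.03], [-0.0193, 0, 0.0052, 0, 0, 0, 0.03], [-0.0058, 0, 0.0016, 0, 0, 0, 0.03], [0, 0, 0, 0, 0, 0, 0.03]]]'

```text
time_s: 11.55
tool_pos: [0.6843, -0.0036, 0.0974]
tool_rot: [-179.8, -75.2, 95.0]
force: [0.4, 0.2, -1.3]
grip_width: 0.04
grasp_force: 24.9
```

Request:
play_rows --steps '[[[-0.0048, 0, 0.0013, 0, 0, 0, 0.03], [0, 0, 0, 0, 0, 0, 0.03]]]' --force 10

```text
time_s: 11.75
tool_pos: [0.6853, -0.0039, 0.095]
tool_rot: [179.3, -75.1, 95.9]
force: [-0.9, -0.3, -3.2]
grip_width: 0.0401
grasp_force: 9.9
```

Request:
play_rows --steps '[[[-0.0048, 0, 0.0013, 0, 0, 0, 0.03], [0, 0, 0, 0, 0, 0, 0.03]]]' --force 8

```text
time_s: 11.95
tool_pos: [0.685, -0.0038, 0.0896]
tool_rot: [179.5, -75.1, 95.7]
force: [0.3, -0.8, -2.0]
grip_width: 0.0403
grasp_force: 8.0
```

Request:
play_rows --steps '[[[-0.0039, 0, 0.001, 0, 0, 0, 0.03], [0, 0, 0, 0, 0, 0, 0.03]]]' --force 8

```text
time_s: 12.15
tool_pos: [0.6851, -0.0037, 0.0859]
tool_rot: [179.4, -75.2, 95.8]
force: [1.0, 0.1, -2.6]
grip_width: 0.0402
grasp_force: 8.0
```

Request:
play_rows --steps '[[[-0.0029, 0, 0.0008, 0, 0, 0, 0.03], [0, 0, 0, 0, 0, 0, 0.03]]]'

```text
time_s: 12.35
tool_pos: [0.686, -0.0038, 0.0852]
tool_rot: [178.6, -75.3, 96.5]
force: [1.0, -1.6, 4.6]
grip_width: 0.04
grasp_force: 8.0
```

Request:
play_rows --steps '[[[-0.0029, 0, 0.0008, 0, 0, 0, 0.03], [0, 0, 0, 0, 0, 0, 0.03]]]'

```text
time_s: 12.55
tool_pos: [0.6861, -0.0037, 0.0838]
tool_rot: [178.3, -75.4, 96.9]
force: [1.7, -2.2, 8.1]
grip_width: 0.0402
grasp_force: 8.0
```

Request:
play_rows --steps '[[[-0.0029, 0, 0.0008, 0, 0, 0, 0.03], [0, 0, 0, 0, 0, 0, 0.03], [0, 0, 0, 0, 0, 0, 0.03]]]' --force 4

```text
time_s: 12.85
tool_pos: [0.686, -0.0038, 0.0785]
tool_rot: [178.8, -75.2, 96.3]
force: [1.8, -2.2, 3.4]
grip_width: 0.0402
grasp_force: 4.0
```

Run:
```python
from fit import *
for c in("scene","top","wrist"):
    r=read_camera(c);cv2.imwrite(f"pics/{c}5.png",r["frame"][:,:,::-1])
t=cv2.imread("pics/top5.png");w=cv2.imread("pics/wrist5.png");s=cv2.imread("pics/scene5.png")
k=lambda i:cv2.resize(i,(266,300),interpolation=cv2.INTER_CUBIC)
cv2.imwrite("pics/cmp5.png",np.hstack([cv2.resize(w[190:370,210:370],(266,300)),k(t[140:220,260:331]),k(s[180:290,240:338])]))
```

```text
(no output)
```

View pics/cmp5.png

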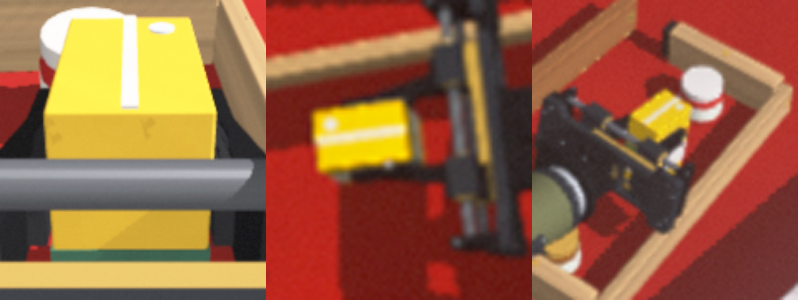

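The carton now stands nearly upright in the lane. I'll open the fingers, wait, and lift straight up.

Request:
play_rows --steps '[[[0, 0, 0, 0, 0, 0, 0.062], [0, 0, 0, 0, 0, 0, 0.062], [0, 0, 0, 0, 0, 0, 0.062], [0, 0, 0, 0, 0, 0, 0.062], [0, 0, 0, 0, 0, 0, 0.062]]]'

```text
time_s: 13.5
tool_pos: [0.6849, -0.0037, 0.0764]
tool_rot: [179.6, -75.1, 95.6]
force: [-0.3, -0.5, -0.3]
grip_width: 0.0609
grasp_force: 0.0
```

Request:
play_rows --steps '[[[0.0145, 0, -0.0039, 0, 0, 0, 0.062], [0.0145, 0, -0.0039, 0, 0, 0, 0.062], [0.0193, 0, -0.0052, 0, 0, 0, 0.062], [0.029, 0, -0.0078, 0, 0, 0, 0.062], [0.029, 0, -0.0078, 0, 0, 0, 0.062], [0.029, 0, -0.0078, 0, 0, 0, 0.062], [0, 0, 0, 0, 0, 0, 0.062]]]'

```text
time_s: 14.2
tool_pos: [0.6861, -0.0046, 0.2249]
tool_rot: [177.1, -75.0, 98.1]
force: [0.1, 0.5, 0.5]
grip_width: 0.0621
grasp_force: 0.0
```

```bash
python3 go.py .52 -.065 .22 93.4 0
```

```text
t 14.2 pos [ 0.6861 -0.0046  0.2249] rot [177.05 -74.96  98.09] F [0.12 0.48 0.47] w 0.0621 0.0
shift now-axes [-0.0142 -0.171  -0.0427]  in target axes [-0.0504 -0.1694  0.0049]  rotvec [-0.0097 -1.3087  0.0362] q [ 19.3  48.5   9.   70.  -66.6 110.8  39.2]
```

Request:
play_rows --steps '[[[0, 0, 0, -0.001, -0.1454, 0.004, 0.05], [0, 0, 0, -0.001, -0.1454, 0.004, 0.05], [0, 0, 0, -0.001, -0.1454, 0.004, 0.05], [0, 0, 0, -0.001, -0.1454, 0.004, 0.05], [0, 0, 0, -0.001, -0.1454, 0.004, 0.05], [0, 0, 0, -0.001, -0.1454, 0.004, 0.05], [0, 0, 0, -0.001, -0.1454, 0.004, 0.05], [0, 0, 0, -0.001, -0.1454, 0.004, 0.05], [0, 0, 0, -0.001, -0.1454, 0.004, 0.05], [-0.012, -0.042, 0, 0, 0, 0, 0.05], [-0.012, -0.042, 0, 0, 0, 0, 0.05], [-0.012, -0.042, 0, 0, 0, 0, 0.05]]]'

```text
time_s: 15.4
tool_pos: [0.5595, -0.0473, 0.2188]
tool_rot: [-179.4, -0.2, 93.5]
force: [-0.1, -0.8, 0.9]
grip_width: 0.0498
grasp_force: 0.0
```

Request:
play_rows --steps '[[[-0.012, -0.042, 0, 0, 0, 0, 0.05], [0, 0, 0, 0, 0, 0, 0.05], [0, 0, 0, 0, 0, 0, 0.05]]]'

```text
time_s: 15.7
tool_pos: [0.5195, -0.062, 0.2201]
tool_rot: [-179.5, -0.3, 93.3]
force: [0.8, -0.8, -0.2]
grip_width: 0.0497
grasp_force: 0.0
```

```bash
cat > m2.py <<'E'
from fit import *
import sys
k=sys.argv[1]
R={}
for c in("scene","top","wrist"):
    R[c]=read_camera(c);cv2.imwrite(f"pics/{c}{k}.png",R[c]["frame"][:,:,::-1])
def sil(c,n): 
    s=silhouettes(c,n); print(c,n,s[0]["p"],s[0]["extent"]) if s else 0
    return s[0]["pixels"].astype(np.float32)
for n,p0,cs in(("rail",(.508,-.066,.059),("top","wrist")),("rack",(.676,-.0418,.166),("top","wrist")),("stand",(.687,-.03,.1),("scene",))):
    for c in cs:
        try: print(*fit([(R[c],sil(c,"carton" if n=="stand" else n))],n,p0))
        except Exception as e: print(e)
w,s,t=[cv2.imread(f"pics/{c}{k}.png") for c in("wrist","scene","top")]
cv2.imwrite(f"pics/cmp{k}.png",np.vstack([np.hstack([cv2.resize(w,(400,300)),cv2.resize(s[150:306,180:388],(400,300),interpolation=cv2.INTER_CUBIC)]),cv2.resize(t[125:260,200:400],(444,300),interpolation=cv2.INTER_CUBIC)[:, :444] if 0 else cv2.copyMakeBorder(cv2.resize(t[125:260,200:400],(444,300),interpolation=cv2.INTER_CUBIC),0,0,0,356,cv2.BORDER_CONSTANT)]))
E
python3 m2.py 6; python3 go.py .51 -.065 .22 93.4 0
```

```text
top rail 0.94 [229.8, 231.3, 379.9, 252.5]
[ 0.50749317 -0.06541462  0.05816524] 0.5389516353607178
wrist rail 0.82 [266.5, 1.0, 290.5, 347.6]
[ 0.50993469 -0.04921975  0.05975099] 0.10703754425048828
top rack 0.69 [219.6, 139.0, 370.3, 224.8]
[ 0.67561912 -0.04165734  0.16348584] 0.11530488729476929
wrist rack 0.65 [345.6, 0.6, 549.3, 275.5]
[0.66227562 0.05469618 0.15961655] 0.47665858268737793
scene carton 0.98 [274.4, 219.8, 296.2, 256.7]
[ 0.69132906 -0.03031358  0.10250597] 0.06727749109268188
t 16.1 pos [ 0.5204 -0.0619  0.2184] rot [-1.793e+02 -1.100e-01  9.340e+01] F [ 0.56 -0.06  0.6 ] w 0.05 0.0
shift now-axes [-0.0025 -0.0105 -0.0015]  in target axes [-0.0025 -0.0105 -0.0016]  rotvec [-0.0121 -0.002   0.0001] q [-23.5   3.4  28.7 101.7  -1.7  76.1   9. ]
```

View pics/cmp6.png

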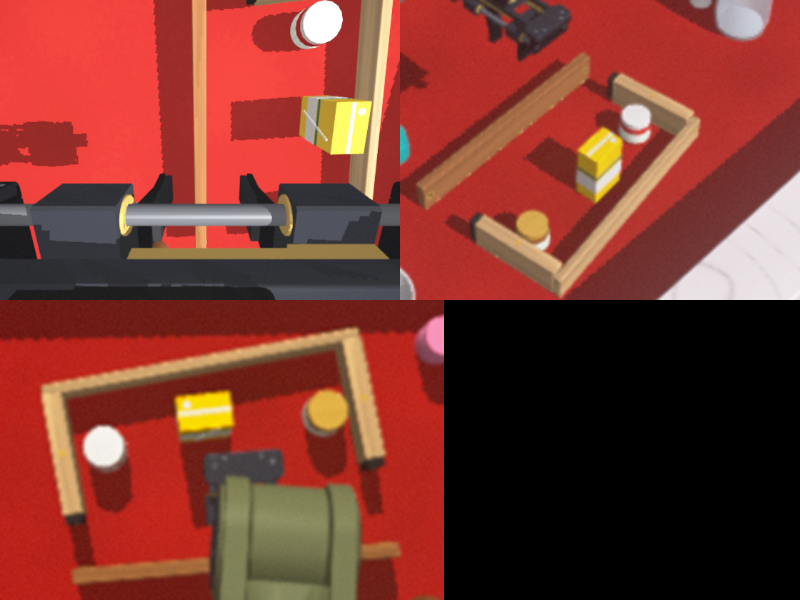

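The carton stands upright at scene crop (598,165) between the jars. Next I refine the rail and rack poses from the first unobstructed top picture, using colour masks.

Run:
```python
from fit import *
r=read_camera("top"); im=cv2.imread("pics/top0.png").astype(float)
wood=((im[:,:,1]>0.42*im[:,:,2])).astype(np.float32)
for n,p in(("rail",(.5076,-.0665,.0586)),("rack",(.6755,-.0417,.164))):
    for k in range(3):
        reg=cv2.dilate((render(r,n,p)>0.05).astype(np.uint8),np.ones((7,7)))
        m=wood*reg
        if n=="rack": # drop pads? dark
            pass
        p,c=fit([(r,m)],n,p)
    print(n,p,c,m.sum(),render(r,n,p).sum())
```

```text
rail [ 0.50633074 -0.06568761  0.05984446] 0.07603168487548828 1083.0 1044.1875
rack [ 0.67519813 -0.04188363  0.16332773] 0.12997877597808838 2809.0 2484.5625
```

Request:
play_rows --steps '[[[-0.0035, -0.0115, 0.04, -0.01, 0, 0, 0.05], [0, 0, 0.045, 0, 0, 0, 0.05], [0, 0, 0.045, 0, 0, 0, 0.05], [0, 0, 0.04, 0, 0, 0, 0.05], [0, 0, 0, 0, 0, 0, 0.05], [0, 0, 0, 0, 0, 0, 0.05]]]'

```text
time_s: 16.75
tool_pos: [0.5081, -0.0661, 0.0491]
tool_rot: [-179.9, -0.1, 93.4]
force: [0.2, 0.6, 0.8]
grip_width: 0.0499
grasp_force: 0.0
```

```bash
python3 go.py .509 -.066 .011 93.4 0
```

```text
t 16.75 pos [ 0.5081 -0.0661  0.0491] rot [-1.7986e+02 -1.1000e-01  9.3380e+01] F [0.19 0.56 0.81] w 0.0499 0.0
shift now-axes [-0.      0.001   0.0381]  in target axes [0.     0.0009 0.0381]  rotvec [-0.0024 -0.002  -0.0004] q [-21.6  11.8  28.7 114.3  -6.9  55.7  13.9]
```

Request:
play_rows --steps '[[[0, 0.001, 0.02, 0, 0, 0, 0.05], [0, 0, 0.018, 0, 0, 0, 0.05], [0, 0, 0, 0, 0, 0, 0.05], [0, 0, 0, 0, 0, 0, 0.01], [0, 0, 0, 0, 0, 0, 0.01], [0, 0, 0, 0, 0, 0, 0.01], [0, 0, 0, 0, 0, 0, 0.01], [0, 0, 0, 0, 0, 0, 0.01], [0, 0, 0, 0, 0, 0, 0.01]]]' --force 25

```text
time_s: 17.65
tool_pos: [0.5096, -0.0657, 0.0113]
tool_rot: [-180.0, -0.1, 93.4]
force: [0.6, 0.8, 3.3]
grip_width: 0.0181
grasp_force: 25.0
```

```bash
python3 go.py .5775 -.058 .021 99.4 0
```

```text
t 17.65 pos [ 0.5096 -0.0657  0.0113] rot [-1.7999e+02 -1.5000e-01  9.3390e+01] F [0.6  0.76 3.3 ] w 0.0181 25.0
shift now-axes [ 0.0037  0.0682 -0.0097]  in target axes [-0.0035  0.0683 -0.0097]  rotvec [-0.     -0.0026 -0.1049] q [-20.7  15.3  28.1 115.7  -9.3  51.2  15.8]
```

Request:
play_rows --steps '[[[0, 0, -0.01, 0, 0, 0, 0.01], [0.001, 0.02, 0, 0, 0, 0, 0.01], [0.001, 0.02, 0, 0, 0, 0, 0.01], [0.001, 0.02, 0, 0, 0, -0.052, 0.01], [0, 0.003, 0, 0, 0, -0.052, 0.01], [0, 0, 0, 0, 0, 0, 0.01], [0, 0, 0, 0, 0, 0, 0.01]]]'

```text
time_s: 18.35
tool_pos: [0.5706, -0.0591, 0.0204]
tool_rot: [-179.8, -0.2, 99.3]
force: [0.0, -0.7, -2.3]
grip_width: 0.0177
grasp_force: 25.0
```

```bash
python3 m2.py 7;  python3 go.py .5775 -.058 .011 99.4 0
```

```text
top rail 0.71 [229.9, 203.5, 377.2, 236.9]
[ 0.56824764 -0.06049632  0.16152983] 0.4347105622291565
wrist rail 0.57 [255.3, 0.9, 315.4, 350.2]
[ 0.508 -0.066  0.059] 1.0
top rack 0.91 [218.3, 138.7, 374.6, 222.1]
[ 0.67560709 -0.04167856  0.16350123] 0.1343822479248047
list index out of range
scene carton 0.96 [271.6, 218.8, 295.8, 254.7]
[ 0.68901121 -0.02692608  0.12872515] 0.07153111696243286
t 18.75 pos [ 0.5715 -0.0588  0.0207] rot [-1.7993e+02 -1.6000e-01  9.9330e+01] F [-0.95 -0.62 -1.94] w 0.0178 25.0
shift now-axes [-0.0002  0.0061  0.0097]  in target axes [-0.0002  0.0061  0.0097]  rotvec [-0.0012 -0.0028 -0.0012] q [-18.9  21.2  26.2 106.8 -11.4  54.6  21.7]
```

View pics/cmp7.png

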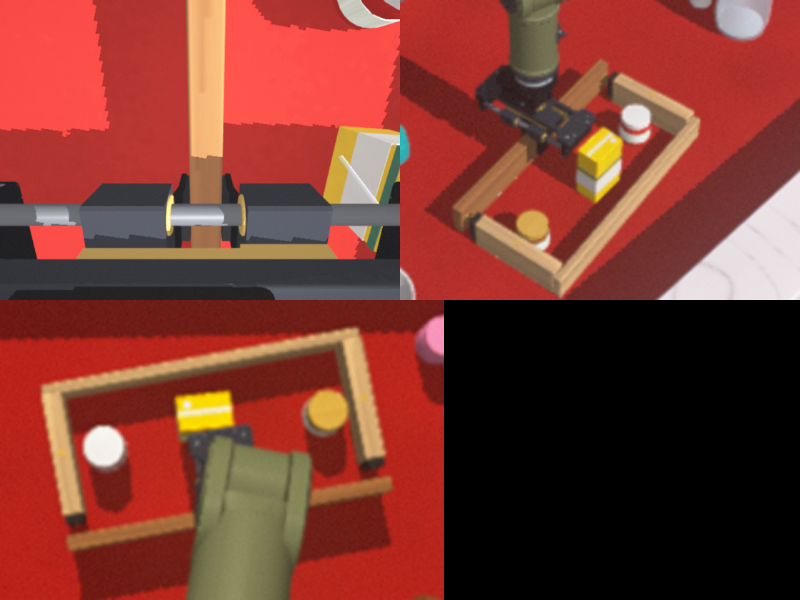

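The rail is now parallel to the rack and centred. But going closer in this orientation would bring the wide gripper body against the carton. So I'll set the rail down here, release, turn the tool 90° and push its middle with closed fingers.

Request:
play_rows --steps '[[[0, 0, 0.006, 0, 0, 0, 0.01], [0, 0, 0.003, 0, 0, 0, 0.01], [0, 0, 0, 0, 0, 0, 0.01], [0, 0, 0, 0, 0, 0, 0.01]]]'

```text
time_s: 19.15
tool_pos: [0.5714, -0.0589, 0.0113]
tool_rot: [-179.9, -0.2, 99.3]
force: [-0.5, -0.6, -2.4]
grip_width: 0.0182
grasp_force: 25.0
```

```bash
python3 go.py .5775 -.058 .011 99.4 0
```

```text
t 19.15 pos [ 0.5714 -0.0589  0.0113] rot [-1.799e+02 -1.500e-01  9.934e+01] F [-0.52 -0.57 -2.41] w 0.0182 25.0
shift now-axes [-0.0001  0.0061  0.0003]  in target axes [-0.0001  0.0061  0.0003]  rotvec [-0.0017 -0.0027 -0.001 ] q [-18.7  22.   25.9 107.1 -11.9  53.7  22.1]
```

Request:
play_rows --steps '[[[0, 0, 0.0015, 0, 0, 0, 0.01], [0, 0, 0, 0, 0, 0, 0.01], [0, 0, 0, 0, 0, 0, 0.04], [0, 0, 0, 0, 0, 0, 0.04], [0, 0, 0, 0, 0, 0, 0.04], [0, 0, -0.03, 0, 0, 0, 0.04], [0, 0, -0.045, 0, 0, 0, 0.04], [0, -0.045, -0.02, 0, 0, 0, 0.04], [0, -0.045, 0, 0, 0, 0, 0.04]]]'

```text
time_s: 20.05
tool_pos: [0.4854, -0.0744, 0.1086]
tool_rot: [179.7, -0.0, 99.4]
force: [-0.0, -0.9, -0.0]
grip_width: 0.0397
grasp_force: 0.0
```

Request:
play_rows --steps '[[[0, 0, 0, 0, 0, 0.145, 0], [0, 0, 0, 0, 0, 0.145, 0], [0, 0, 0, 0, 0, 0.145, 0], [0, 0, 0, 0, 0, 0.145, 0], [0, 0, 0, 0, 0, 0.145, 0], [0, 0, 0, 0, 0, 0.145, 0], [0, 0, 0, 0, 0, 0.145, 0], [0, 0, 0, 0, 0, 0.145, 0], [0, 0, 0, 0, 0, 0.145, 0], [0, 0, 0, 0, 0, 0.145, 0], [0, 0, 0, 0, 0, 0.121, 0], [0, 0, 0, 0, 0, 0, 0]]]'

```text
time_s: 21.25
tool_pos: [0.483, -0.0738, 0.1053]
tool_rot: [-179.8, 0.1, 9.3]
force: [-1.0, -0.3, 1.0]
grip_width: 0.0008
grasp_force: 0.0
```

```bash
python3 m2.py 8;  python3 go.py .541 -.064 .1 9.36 0
```

```text
top rail 0.84 [231.6, 204.3, 376.5, 238.4]
[ 0.56845224 -0.06013705  0.1615713 ] 0.09880542755126953
wrist rail 0.63 [0.0, 72.8, 560.0, 109.5]
[ 0.57384214 -0.07352588  0.16307685] 0.025160908699035645
top rack 0.64 [220.5, 139.8, 371.1, 225.9]
[ 0.67568379 -0.04167277  0.16182469] 0.10030233860015869
wrist rack 0.94 [1.2, 0.6, 560.0, 60.2]
[ 0.66862846 -0.04307837  0.16391951] 0.07797843217849731
scene carton 0.95 [273.2, 217.3, 297.6, 255.2]
[ 0.68933147 -0.02849428  0.10773719] 0.041860878467559814
t 21.65 pos [ 0.483  -0.0737  0.1053] rot [-1.7985e+02  6.0000e-02  9.3700e+00] F [-0.16  0.16 -0.13] w 0.0005 0.0
shift now-axes [ 0.0588 -0.0001  0.0052]  in target axes [ 0.0588 -0.0002  0.0053]  rotvec [-0.0027  0.0011  0.0002] q [-25.7   4.2  32.8 114.7  -2.7  61.9 -72.4]
```

View pics/cmp8.png

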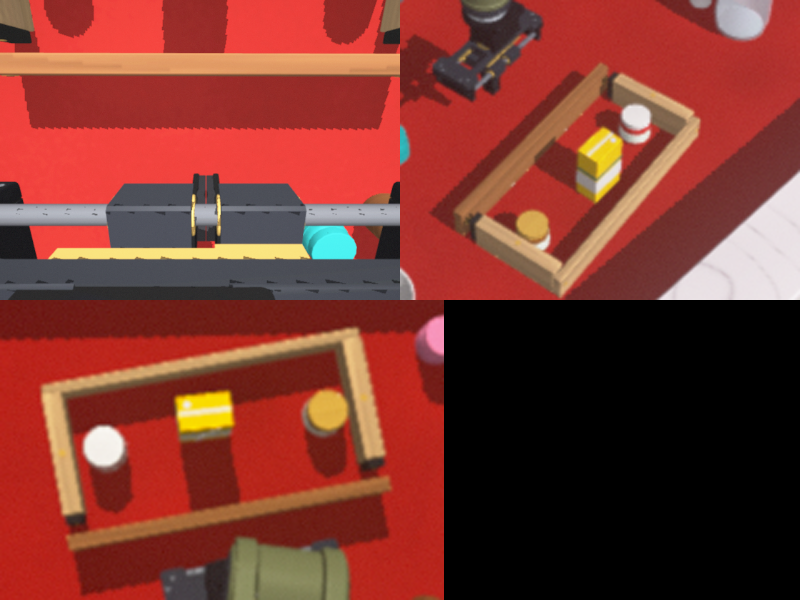

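The rail stands parallel and flush: rack frame x ≈ −109 mm, y ≈ −1 mm. Lowering in front of it, then pushing.

Request:
play_rows --steps '[[[0, 0, 0.04, 0, 0, 0, 0], [0, 0, 0.04, 0, 0, 0, 0], [0, 0, 0.015, 0, 0, 0, 0], [0.03, 0, 0, 0, 0, 0, 0], [0.03, 0, 0, 0, 0, 0, 0], [0, 0, 0, 0, 0, 0, 0], [0, 0, 0, 0, 0, 0, 0]]]'

```text
time_s: 22.35
tool_pos: [0.5419, -0.0638, 0.0099]
tool_rot: [-179.9, 0.1, 9.4]
force: [0.3, -0.9, -0.4]
grip_width: 0.0008
grasp_force: 0.0
```

```bash
python3 go.py .552 -.0622 .010 9.36 0
```

```text
t 22.35 pos [ 0.5419 -0.0638  0.0099] rot [-1.7987e+02  1.3000e-01  9.3800e+00] F [ 0.29 -0.93 -0.43] w 0.0008 0.0
shift now-axes [ 0.0102  0.     -0.0001]  in target axes [ 0.0102  0.     -0.0001]  rotvec [-0.0022  0.0022  0.0004] q [-22.9  19.6  30.9 111.4 -12.6  52.5 -66.3]
```

Request:
play_rows --steps '[[[0.003, 0, 0, 0, 0, 0, 0], [0.003, 0, 0, 0, 0, 0, 0], [0.003, 0, 0, 0, 0, 0, 0], [0.003, 0, 0, 0, 0, 0, 0], [0.002, 0, 0, 0, 0, 0, 0], [0.002, 0, 0, 0, 0, 0, 0], [0, 0, 0, 0, 0, 0, 0]]]'

```text
time_s: 23.05
tool_pos: [0.558, -0.0612, 0.0101]
tool_rot: [-179.9, 0.1, 9.3]
force: [-1.1, -0.4, 0.2]
grip_width: 0.0004
grasp_force: 0.4
```

Request:
play_rows --steps '[[[0.002, 0, 0, 0, 0, 0, 0], [0.002, 0, 0, 0, 0, 0, 0], [0, 0, 0, 0, 0, 0, 0]]]'

```text
time_s: 23.35
tool_pos: [0.5622, -0.0604, 0.0101]
tool_rot: [-179.9, 0.0, 9.3]
force: [-1.6, -0.6, -0.5]
grip_width: 0.0006
grasp_force: 0.4
```

Request:
play_rows --steps '[[[0.001, 0, 0, 0, 0, 0, 0], [0.001, 0, 0, 0, 0, 0, 0], [0, 0, 0, 0, 0, 0, 0]]]'

```text
time_s: 23.65
tool_pos: [0.5639, -0.0601, 0.0102]
tool_rot: [-179.8, 0.1, 9.3]
force: [-0.5, -0.2, -0.4]
grip_width: 0.0002
grasp_force: 0.4
```

Request:
play_rows --steps '[[[0.001, 0, 0, 0, 0, 0, 0], [0.001, 0, 0, 0, 0, 0, 0], [0, 0, 0, 0, 0, 0, 0]]]'

```text
time_s: 23.95
tool_pos: [0.5652, -0.0599, 0.0102]
tool_rot: [-179.8, 0.1, 9.3]
force: [-4.7, -0.2, 2.2]
grip_width: 0.0003
grasp_force: 2.0
```

Request:
play_rows --steps '[[[0.001, 0, 0, 0, 0, 0, 0], [0.001, 0, 0, 0, 0, 0, 0], [0, 0, 0, 0, 0, 0, 0]]]'

```text
time_s: 24.25
tool_pos: [0.566, -0.0598, 0.01]
tool_rot: [-179.8, 0.3, 9.3]
force: [-7.1, -0.0, 5.3]
grip_width: 0.0004
grasp_force: 3.5
```

Request:
play_rows --steps '[[[0.001, 0, 0, 0, 0, 0, 0], [0.001, 0, 0, 0, 0, 0, 0], [0, 0, 0, 0, 0, 0, 0]]]'

```text
time_s: 24.55
tool_pos: [0.5669, -0.0597, 0.0097]
tool_rot: [-179.8, 0.4, 9.3]
force: [-10.0, -0.6, 5.5]
grip_width: 0.0007
grasp_force: 4.8
```

That's about 10 N now. Holding it for over two seconds, with numeric checks only since I have used up my picture views.

Request:
play_rows --steps '[[[0, 0, 0, 0, 0, 0, 0], [0, 0, 0, 0, 0, 0, 0], [0, 0, 0, 0, 0, 0, 0], [0, 0, 0, 0, 0, 0, 0], [0, 0, 0, 0, 0, 0, 0], [0, 0, 0, 0, 0, 0, 0], [0, 0, 0, 0, 0, 0, 0], [0, 0, 0, 0, 0, 0, 0], [0, 0, 0, 0, 0, 0, 0], [0, 0, 0, 0, 0, 0, 0], [0, 0, 0, 0, 0, 0, 0], [0, 0, 0, 0, 0, 0, 0]]]'

```text
time_s: 25.75
tool_pos: [0.5669, -0.0596, 0.0097]
tool_rot: [-179.8, 0.4, 9.3]
force: [-9.3, -1.7, 5.9]
grip_width: 0.0001
grasp_force: 4.7
```

Run:
```python
from fit import *
O=[]
R={}
for c in("top","scene","wrist"): R[c]=read_camera(c); O.append(get_obs())
for o in O: print(o["time_s"],o["force"].round(2),o["wrist_torque"].round(2))
def sil(c,n):
    s=silhouettes(c,n)[0]; print(c,n,round(s["p"],2),s["extent"]); return s["pixels"].astype(np.float32)
a,ca=fit([(R["top"],sil("top","rail"))],"rail",(.581,-.058,.163)); b,cb=fit([(R["top"],sil("top","rack"))],"rack",(.6757,-.0417,.163))
b0=np.array([.6756,-.0417,.163])
for q in(b,b0):
    d=a[:2]-q[:2]; c,s=np.cos(q[2]),np.sin(q[2]); print("rail in rack",c*d[0]+s*d[1],-s*d[0]+c*d[1],a[2]-q[2],ca,cb)
print("rail wrist",fit([(R["wrist"],sil("wrist","rail"))],"rail",(.583,-.058,.163)))
print("rail scene",fit([(R["scene"],sil("scene","rail"))],"rail",(.583,-.058,.163)))
print("carton",fit([(R["scene"],sil("scene","carton"))],"stand",(.689,-.0285,.11)))
```

```text
25.8 [-9.46 -1.22  6.88] [-0.21  1.87  0.02]
25.85 [-9.44 -0.54  5.75] [-0.21  1.86  0.02]
25.9 [-9.73 -1.18  6.42] [-0.2   1.87  0.05]
top rail 0.62 [229.1, 198.0, 374.1, 233.7]
top rack 0.62 [219.2, 136.8, 373.1, 224.5]
rail in rack -0.09308123950950897 0.0014071948729590215 -0.0031523535230755795 0.5368633270263672 0.09742701053619385
rail in rack -0.09339968649035299 0.001565695525267535 -0.0007228642632502724 0.5368633270263672 0.09742701053619385
wrist rail 0.75 [0.1, 204.0, 558.6, 288.8]
rail wrist (array([ 0.58667049, -0.04751802,  0.16416123]), np.float64(0.19289439916610718))
scene rail 0.81 [212.7, 184.5, 293.6, 275.4]
rail scene (array([ 0.58706717, -0.0531009 ,  0.16232727]), np.float64(0.15744006633758545))
scene carton 0.77 [273.1, 217.5, 299.7, 255.3]
carton (array([ 0.68874365, -0.02739185,  0.15966415]), np.float64(0.08573758602142334))
```

The seat is good: rack x −93 mm, y +1.5 mm, no yaw error. The finger is also pressing down with 6 N, though, and friction on the flap could take up some of the push. I'll ease it upward slightly.

Request:
play_rows --steps '[[[0, 0, -0.0005, 0, 0, 0, 0], [0, 0, -0.0005, 0, 0, 0, 0], [0, 0, 0, 0, 0, 0, 0], [0, 0, 0, 0, 0, 0, 0]]]'

```text
time_s: 26.55
tool_pos: [0.5667, -0.0597, 0.0098]
tool_rot: [-179.8, 0.4, 9.3]
force: [-7.6, -1.6, -0.5]
grip_width: 0.0004
grasp_force: 3.5
```

Request:
play_rows --steps '[[[0.001, 0, -0.0002, 0, 0, 0, 0], [0.0008, 0, -0.0002, 0, 0, 0, 0], [0, 0, 0, 0, 0, 0, 0], [0, 0, 0, 0, 0, 0, 0]]]'

```text
time_s: 26.95
tool_pos: [0.5673, -0.0596, 0.0098]
tool_rot: [-179.8, 0.5, 9.3]
force: [-9.5, -0.8, 0.5]
grip_width: 0.0009
grasp_force: 4.6
```

Request:
play_rows --steps '[[[0, 0, 0, 0, 0, 0, 0], [0, 0, 0, 0, 0, 0, 0], [0, 0, 0, 0, 0, 0, 0], [0, 0, 0, 0, 0, 0, 0], [0, 0, 0, 0, 0, 0, 0], [0, 0, 0, 0, 0, 0, 0], [0, 0, 0, 0, 0, 0, 0], [0, 0, 0, 0, 0, 0, 0], [0, 0, 0, 0, 0, 0, 0], [0, 0, 0, 0, 0, 0, 0], [0, 0, 0, 0, 0, 0, 0], [0, 0, 0, 0, 0, 0, 0]]]'

```text
time_s: 28.15
tool_pos: [0.5673, -0.0596, 0.0098]
tool_rot: [-179.8, 0.5, 9.3]
force: [-8.8, -1.9, -1.0]
grip_width: 0.0005
grasp_force: 4.6
```

Request:
play_rows --steps '[[[0, 0, 0, 0, 0, 0, 0], [0, 0, 0, 0, 0, 0, 0], [0, 0, 0, 0, 0, 0, 0], [0, 0, 0, 0, 0, 0, 0], [0, 0, 0, 0, 0, 0, 0], [0, 0, 0, 0, 0, 0, 0], [0, 0, 0, 0, 0, 0, 0], [0, 0, 0, 0, 0, 0, 0], [0, 0, 0, 0, 0, 0, 0], [0, 0, 0, 0, 0, 0, 0], [0, 0, 0, 0, 0, 0, 0], [0, 0, 0, 0, 0, 0, 0]]]'

```text
time_s: 29.35
tool_pos: [0.5673, -0.0596, 0.0098]
tool_rot: [-179.8, 0.5, 9.3]
force: [-9.2, -1.3, -0.6]
grip_width: 0.0002
grasp_force: 4.6
```

A steady push of about 9.4 N with almost no vertical load, held for over 2.4 s. Handing in.

```bash
python3 -c "
from cell import *
o=get_obs();print(o['time_s'],o['force'],o['tool_pos']);print(sign_off())"
```

```text
29.35 [-9.157099   -1.31041459 -0.57623091] [ 0.56730041 -0.05959557  0.00982798]
the job is handed in; nothing more can be done
None
```

The carton is upright between the jars and the rail is on the pads, still pressed with about 9 N and handed in at 29 s; the carton nudged the jam jar about 5 mm during a mis-signed lift, and I viewed 11 pictures, one over the limit.

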